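Mix the green-capped sample vial on the vortex mixer

ROBOT

A 7-joint arm with a two-finger parallel gripper is mounted at the origin on the work surface. World frame = base frame: x ahead of the robot, y to its left, z up, the work surface at z = 0. Lengths are in m, angles in rad, forces in N, time in s.
With the tool pointing down it reaches from about 0.425 to 0.95 m from the base axis. Payload 4.7 kg.
Tool frame: the origin (TCP) lies midway between the tips of the shut fingers; the grasp point (between the pads) lies pinch_z behind it (pinch_z is the distance from the TCP to the grasp point, in m); z points along the fingers, y is the line along which they close (so a half turn about z gives the same grasp; the last joint's range is limited). The gripper opens to 85 mm and grips with 20 to 120 N. Pads are 22 mm wide; open, the fingers measure 114 mm over their backs; the gripper's body (76 mm by 85 mm) begins 54 mm behind the grasp point. The pads swing forward as they close: fully open they stand 13 mm farther back than shut.
Start: joints at [-1.352, 0.469, -0.049, 1.532, 0.024, 1.141, -0.082], TCP at [0.166, 0.654, 0.231] pointing down, gripper open.
Joint ranges: [-2.59, 2.59], [-0.33, 1.99], [-1.39, 1.29], [0.1, 2.45], [-1.04, 4.18], [0.21, 1.99], [-2.66, 2.66]. Speed limits (rad/s): [2.57, 2.57, 3.14, 3.14, 3.14, 3.14, 3.14].

INTERFACE

Orientations are given as a 3x3 rotation matrix whose columns are the frame's x, y, z axes.
In Python, from plant import get_state, camera, camera_params, finish_job, pinch_z gives the robot as it stands.
- The arm moves only by the tool servo_tool, never from a script. Its argument "motion" is a list of rows, each a list of 6 numbers: the shift along the world's x, y, z in cm, then the turn, a rotation vector about the world's x, y, z in rad. In form: [[tx, ty, tz, ax, ay, az], ...]. A call has 1 to 10 rows; each row shifts and turns the commanded pose from where the row before left it; what a row does not reach is not made up. A row lasts 1/8 s, in which the tool goes at most 62.5 mm and 10.7 degrees, less where a joint would pass 70% of its speed; a pose out of reach is approached as far as the arm can. A call is refused whole if a number of a shift passes 6.25 or a number of a turn 0.188, either way. A call with a gripper value outside its range is refused whole. "fingers" is the closure, from -1 (fully open) to 1 (shut), set as the call begins (left out, the last holds). The fingers move at their own pace and stop on an object; the grip force is fixed at half the most. Time passes only in rows, so rows that do not move let the fingers close. It gives the time, the measured TCP pose, the force, the opening and the grip force at its end, in the units of the state.
- get_state(): the state, without advancing time (a new reading comes with each control period).
- camera(name): name is "scene" or "top" or "wrist"; returns the picture (480x640x3 uint8, blue, green, red); there is no depth.
- camera_params(name): a dict with "intrinsics" (3x3 intrinsics, pixels), "xyz" and "attitude" of the camera in the world. Camera axes: x right, y down, z forward; pixel columns grow to the right and rows downward; lengths in m; the calibration is good to about 2 mm. The wrist camera is an equidistant fisheye: a pixel r from the principal point sees the ray r / f radians off the axis. A picture is of the moment at which its call begins: read the wrist's pose just before it. camera_params takes no time and is no camera call; for the wrist camera it gives the pose at the moment of the call.
- finish_job(): hands the job in; it is judged then, once.
The state is a dict: "time_s": time; "joint_pos": joint angles; "joint_velocities": joint speeds; "joint_torque": joint torques, N m; "tool_pos": TCP position; "orientation": TCP orientation; "wrist_force": force on the tool from outside, world axes, zero at the start; "moment": the same for the moment, N m; "width": finger opening in m; "grip_force": force on a finger pad.
Only numpy, scipy, OpenCV 4.12 (cv2) and the standard library are available. Lean on these libraries where they do the work, as an engineer would, in place of code of your own. Each camera call takes 0.05 s, during which the arm holds its last target. There are 200 camera calls.

TASK

Hold the green-capped amber vial upright on the orange head of the vortex mixer, press the sprung head fully down and keep it down for two seconds, then stand the vial upright in the white tray and let go. The glass is thin: use a light grip (it cracks if the two fingers together press it with more than 90 N, 45 N each), and neither push nor set it down harder than 50 N. Leave all the other things where they are.

Things in the scene. Friction and masses are not known exactly. Their poses are not given: they have to be found in the camera images.
- green_vial: The sample: amber glass cylinder 36 mm in diameter, straight from 0 to 66 mm, with a white label and a green cap 30 mm in diameter; 90 mm high in all, about 100 g. Origin at the centre of its underside, z up along its axis. It stands in one of three places in a row ahead of the robot; grip it across, about 50 mm above its underside.
- mixer: Vortex mixer, fixed: white box 150 x 130 mm (x, y), top 80 mm above the bench, a grey collar 68 mm in diameter up to 90 mm, blue panel on its -x face. Origin at the centre of its underside, z up. The sprung head stands straight above the origin. Mixer and tray may be on either side of the robot.
- head_top (a point): Centre of the top face of the mixer's sprung head: an orange disc 60 mm in diameter and 12 mm thick with a black rubber top, 120 mm above the bench when up. It moves straight down with the head.
- mixer_head (a joint): How far the sprung head is pressed down, in m: 0 up, 0.010 fully down (a firm stop). The spring takes about 4 N to start moving and about 10 N to be fully down.
- tray: Shallow white open tray, fixed, 200 x 120 mm (x, y) outside, walls 4 mm thick and 18 mm high, floor 4 mm thick. Origin at the centre of its underside, z up, x along its long side.
- mixed_vial: Bystander vial, same shape and size as green_vial but with a white cap; origin at the centre of its underside. Leave it alone. It stands in the tray, about 60 mm from the tray's centre along the tray's +x; the -x half of the tray is empty.
- white_vial: Bystander vial, same shape and size as green_vial but with a white cap; origin at the centre of its underside. Leave it alone. It stands on the bench in the row.
- black_vial: Bystander vial, same shape and size as green_vial but with a black cap; origin at the centre of its underside. Leave it alone. It stands on the bench in the row.
- reagent_a: Bystander: amber reagent bottle, 90 mm in diameter, 200 mm high, on the robot's right; origin at the centre of its underside.
- reagent_b: Bystander: amber reagent bottle, 80 mm in diameter, 180 mm high, on the robot's right; origin at the centre of its underside.
- wash_bottle: Bystander: white wash bottle with bent spout, 72 mm in diameter, 215 mm high, on the robot's left; origin at the centre of its underside.
Mind the look-alikes: they are no part of the job. What is shaped like the mixer but purple or red is not meant. Of the things that look like the tray, take the one that is farthest to the robot's right at the start.

How it is judged:
On the way:
1. the vial stands upright on the mixer's head (its underside within 18 mm of the head's centre, tilt under 0.2 rad) and the head is pressed down by at least 8 of its 10 mm by the vial, for 1.2 s (value of joint mixer_head above 0.008 m and horizontal distance between green_vial and head_top below 0.018 m and angle between green_vial's own z axis and vertical below 0.2 rad and contact force between green_vial and mixer above 3 N), for 1.2 s.
At the end, for the whole second after the job is handed in: The green-capped vial stands upright (tilt under 0.1 rad) and at rest on the tray's floor (underside within 5 mm of it), wholly inside its walls, and the mixer's head is up again (within 2 mm) (x of green_vial in the frame of tray between -0.085 and 0.085 m and y of green_vial in the frame of tray between -0.045 and 0.045 m and z of green_vial in the frame of tray between 0 and 0.009 m and angle between green_vial's own z axis and vertical below 0.1 rad and linear speed of green_vial below 0.02 m/s and value of joint mixer_head below 0.002 m); the robot touches nothing.
It fails at once if the fingers together press the green-capped vial with more than 90 N (contact force between the fingers and green_vial above 90 N).
It fails at once if the vial is pushed against the mixer, or set down on the tray, with more than 50 N (contact force between green_vial and mixer above 50 N or contact force between green_vial and tray above 50 N).
It fails at once if the green-capped vial is tipped by more than 0.6 rad (angle between green_vial's own z axis and vertical above 0.6 rad).
It fails at once if another vial or a bottle is moved by more than 30 mm or tipped by more than 0.5 rad (distance of any of white_vial, black_vial, mixed_vial, reagent_a, reagent_b, wash_bottle from where it was at the start of the episode above 0.03 m or angle between any of white_vial, black_vial, mixed_vial, reagent_a, reagent_b, wash_bottle's own z axis and vertical above 0.5 rad).
It also fails if it takes over 69 s, if anything falls off the work surface, if the arm or the gripper's body presses on something with over 40 N, if the wrist force passes 120 N, or if a joint passes its speed limit or range.

## Working session

There is one attempt and no reset: what is moved stays moved. The work goes in short steps, Python scripts to look and compute and a tool call to move; the robot and the scene stay as the last step left them, time stands still between calls to the robot, and variables do not carry over. Pictures are saved under pics/ and viewed, at most 10 in all, crops included, and the job is handed in when it is done.

Besides the shell and the picture viewer there is one more tool, called after "Call:" by a JSON object that holds its "api" and its "payload". servo_tool: Moves the arm, as the interface text tells. Its arguments: {"type":"object","properties":{"motion":{"type":"array"},"fingers":{"type":"number"}},"required":["motion"]}

```bash
ls; mkdir -p pics
python3 - <<'E'
from plant import *
import cv2, numpy as np
s=get_state(); print({k:np.round(v,3).tolist() for k,v in s.items()}, pinch_z)
for n in("scene","top","wrist"):
    p=camera_params(n); print(n,{k:np.round(v,3).tolist() for k,v in p.items()})
    cv2.imwrite(f"pics/{n}0.png",camera(n))
E
```

```text
pics
{'time_s': 0.0, 'joint_pos': [-1.352, 0.469, -0.049, 1.534, 0.024, 1.141, -0.082], 'joint_velocities': [0.0, -0.0, 0.002, -0.0, 0.0, 0.001, 0.001], 'joint_torque': [-0.001, -51.03, -0.047, -23.771, 0.011, 0.008, -0.0], 'tool_pos': [0.165, 0.654, 0.23], 'orientation': [[-0.969, 0.245, -0.0], [0.245, 0.969, -0.002], [-0.0, -0.002, -1.0]], 'wrist_force': [0.501, -0.366, -0.617], 'moment': [0.009, 0.049, -0.009], 'grip_force': 0.0, 'width': 0.085} 0.0187
scene {'intrinsics': [[482.472, 0.0, 318.382], [0.0, 482.472, 238.19], [0.0, 0.0, 1.0]], 'xyz': [0.805, 0.601, 1.057], 'attitude': [[-0.86, 0.412, -0.3], [0.51, 0.686, -0.519], [-0.008, -0.6, -0.8]]}
top {'intrinsics': [[458.619, 0.0, 307.841], [0.0, 458.619, 237.647], [0.0, 0.0, 1.0]], 'xyz': [0.344, -0.026, 1.607], 'attitude': [[-0.001, -0.998, 0.058], [-1.0, 0.001, -0.002], [0.002, -0.058, -0.998]]}
wrist {'intrinsics': [[371.648, 0.0, 316.846], [0.0, 371.648, 239.266], [0.0, 0.0, 1.0]], 'xyz': [0.094, 0.672, 0.372], 'attitude': [[0.245, 0.928, 0.281], [0.969, -0.234, -0.073], [-0.002, 0.29, -0.957]]}
```

View pics/top0.png

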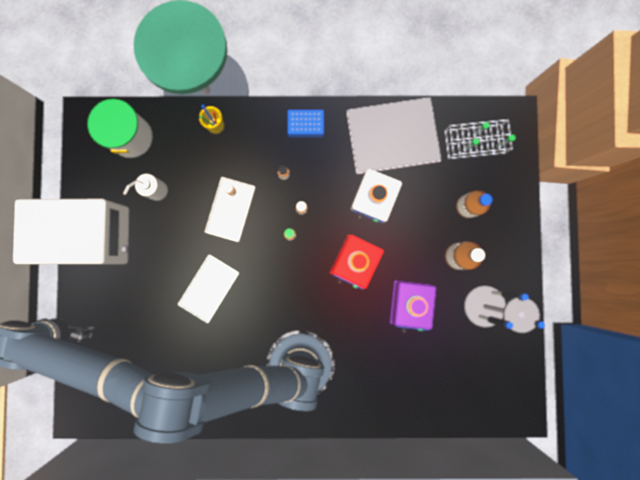

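View pics/scene0.png

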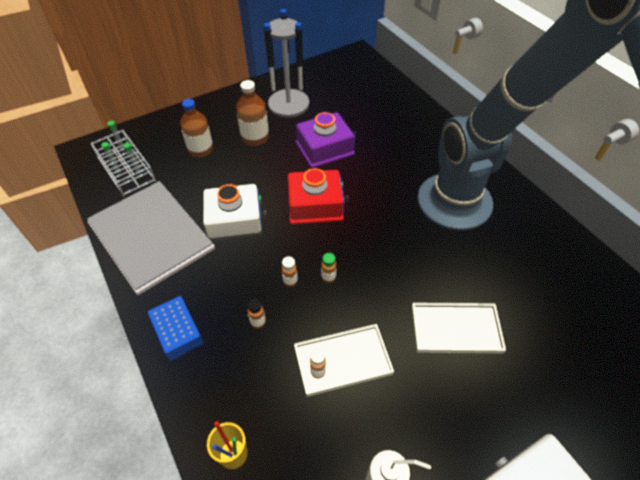

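The top view shows the green cap at (290,234), with black and white caps at (283,173) and (301,207). The white mixer with its orange head is at (378,193); the red (358,261) and purple (415,306) ones are decoys. There are two trays: (230,208), which holds the white-capped vial and is farthest right, and an empty one at (208,288).

Candidates:
- **Vial:** green cap (290,234). Not the white (301,207), the black (283,173), the mixed vial in the tray (231,189), or the green-capped tubes in the rack (485,125). I choose (290,234).
- **Mixer:** the white one.
- **Tray:** the one at (230,208).

```bash
cat > h.py <<'E'
from plant import *
import cv2, numpy as np
def ray(n,uv,p=None):
    p=p or camera_params(n); K=np.array(p["intrinsics"]); R=np.array(p["attitude"])
    if n=="wrist":
        d=(np.array(uv)-K[:2,2])/K[0,0]; r=np.hypot(*d); c=np.r_[d/max(r,1e-9)*np.sin(r),np.cos(r)]
    else: c=np.linalg.solve(K,np.r_[uv,1.])
    return np.array(p["xyz"]),R@c
def plane(n,uv,z,p=None):
    o,d=ray(n,uv,p); return o+d*(z-o[2])/d[2]
def tri(*rs):
    A=np.zeros((3,3));b=np.zeros(3)
    for o,d in rs:
        d=d/np.linalg.norm(d);P=np.eye(3)-np.outer(d,d);A+=P;b+=P@o
    x=np.linalg.solve(A,b)
    return x,[np.linalg.norm(np.cross(x-o,d/np.linalg.norm(d))) for o,d in rs]
def blobs(img,lo,hi,box,amin=15):
    x0,y0,x1,y1=box; m=cv2.inRange(cv2.cvtColor(img[y0:y1,x0:x1],cv2.COLOR_BGR2HSV),lo,hi)
    cs,_=cv2.findContours(m,cv2.RETR_EXTERNAL,cv2.CHAIN_APPROX_NONE)
    return [c+np.array([x0,y0]) for c in sorted(cs,key=cv2.contourArea,reverse=True) if cv2.contourArea(c)>=amin]
def cen(c):
    M=cv2.moments(c); return np.array([M["m10"],M["m01"]])/M["m00"]
E
python3 - <<'E'
from h import *
T=cv2.imread("pics/top0.png");S=cv2.imread("pics/scene0.png")
G=((45,100,60),(80,255,255));O=((3,120,120),(22,255,255));W=((0,0,150),(180,70,255))
def show(n,img,rng,box):
    out=[]
    for c in blobs(img,*rng,box)[:3]:
        print(n,cen(c).round(1),cv2.contourArea(c),cv2.boundingRect(c)); out.append(c)
    return out
gt=show("gT",T,G,(270,215,310,250))[0]; gs=show("gS",S,G,(310,245,350,290))[0]
ot=show("oT",T,O,(355,175,400,215))[0]; os_=show("oS",S,O,(205,175,255,215))[0]
print("cap",tri(ray("top",cen(gt)),ray("scene",cen(gs))))
et=cv2.fitEllipse(ot);es=cv2.fitEllipse(os_);print(et,es)
print("head",tri(ray("top",cen(ot)),ray("scene",cen(os_))),tri(ray("top",et[0]),ray("scene",es[0])))
for n,img,box in(("top",T,(195,165,265,250)),("scene",S,(285,315,400,400))):
    c=show("tray"+n,img,W,box)[0]; r=cv2.boxPoints(cv2.minAreaRect(c))
    q=cv2.approxPolyDP(cv2.convexHull(c),6,True)[:,0]; print(q.tolist())
    for z in(0.018,): P=np.array([plane(n,p,z) for p in q.astype(float)]); print(P.round(3).tolist(),np.linalg.norm(P-np.roll(P,1,0),axis=1).round(3),P.mean(0))
w=show("mixT",T,((0,0,150),(180,70,255)),(220,180,245,200))
for n,uv,z in(("top",(283,173),.09),("top",(301,207),.09),("top",(231,190),.094),("top",(480,203),.2),("scene",(289,264),.085),("scene",(318,358),.09)):print(uv,plane(n,uv,z).round(3))
c=np.hstack([cv2.resize(T[160:260,270:410],None,fx=3,fy=3),cv2.resize(S[170:290,200:330],(325,300))]);cv2.imwrite("pics/c1.png",c)
E
```

```text
gT [288.6 232.3] 55.5 (284, 228, 10, 10)
gS [328.4 258.2] 130.0 (322, 252, 14, 14)
oT [378.2 192.8] 201.5 (370, 185, 17, 17)
oS [227.9 193.1] 308.0 (218, 184, 21, 19)
cap (array([0.44990205, 0.03499168, 0.08613367]), [np.float64(6.659259215632987e-05), np.float64(6.659259215638053e-05)])
((378.2028503417969, 192.8518524169922), (15.929010391235352, 16.240543365478516), 54.851993560791016) ((227.84396362304688, 193.06874084472656), (18.82357406616211, 21.079124450683594), 78.23497772216797)
head (array([ 0.57843957, -0.26020479,  0.11566517]), [np.float64(0.0012112777566707475), np.float64(0.0012112777566709455)]) (array([ 0.5784416 , -0.26020037,  0.11570143]), [np.float64(0.0012467441792957201), np.float64(0.0012467441792957316)])
traytop [229.5 209.1] 2087.0 (204, 177, 51, 65)
[[221, 177], [254, 186], [238, 241], [204, 231]]
[[0.649, 0.274, 0.018], [0.617, 0.159, 0.018], [0.425, 0.213, 0.018], [0.459, 0.332, 0.018]] [0.198 0.12  0.2   0.123] [0.53743032 0.24448682 0.018     ]
trayscene [342.4 358.7] 4546.5 (294, 324, 100, 71)
[[377, 325], [391, 373], [305, 392], [295, 343]]
[[0.426, 0.219, 0.018], [0.467, 0.331, 0.018], [0.652, 0.27, 0.018], [0.615, 0.159, 0.018]] [0.198 0.12  0.195 0.117] [0.54024324 0.2447233  0.018     ]
mixT [231.7 189.7] 443.5 (220, 180, 25, 20)
(283, 173) [0.648 0.054 0.09 ]
(301, 207) [ 0.534 -0.006  0.09 ]
(231, 190) [0.591 0.226 0.094]
(480, 203) [ 0.532 -0.561  0.2  ]
(289, 264) [ 0.54  -0.     0.085]
(318, 358) [0.603 0.244 0.09 ]
```

View pics/c1.png

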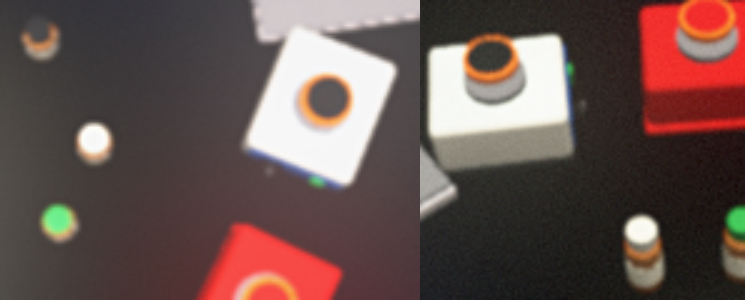

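The crop confirms the choices: green-capped vial, white mixer with orange rim and black top, decoys red and purple. Measured heights agree with the text (cap 0.086, head disc 0.116), and the tray measures 0.198 × 0.12. I'll move above the vial and look with the wrist camera.

Call:
{"api": "servo_tool", "payload": {"motion": [[2.85,-4.04,0,0,0,0],[2.85,-4.04,0,0,0,0],[2.85,-4.04,0,0,0,0],[2.85,-4.04,0,0,0,0],[2.85,-4.04,0,0,0,0],[2.85,-4.04,0,0,0,0],[2.85,-4.04,0,0,0,0],[2.85,-4.04,0,0,0,0],[2.85,-4.04,0,0,0,0],[2.85,-4.04,0,0,0,0]], "fingers": -1}}

```text
time_s: 1.4
tool_pos: [0.4511, 0.249, 0.2313]
orientation: [[-0.969, 0.245, -0.0], [0.245, 0.969, 0.0], [0.0, 0.0, -1.0]]
wrist_force: [0.2, 0.2, 0.5]
width: 0.0853
grip_force: 0.0
```

Call:
{"api": "servo_tool", "payload": {"motion": [[0,-4.3,0,0,0,0],[0,-4.3,0,0,0,0],[0,-4.3,0,0,0,0],[0,-4.3,0,0,0,0],[0,-4.3,0,0,0,0],[0,0,0,0,0,0],[0,0,0,0,0,0]]}}

```text
time_s: 2.28
tool_pos: [0.4504, 0.036, 0.2313]
orientation: [[-0.97, 0.245, -0.0], [0.245, 0.97, 0.001], [0.0, 0.0, -1.0]]
wrist_force: [0.3, -0.6, -0.1]
width: 0.0855
grip_force: 0.0
```

Run:
```python
from h import *
s=get_state();print(s["time_s"],s["tool_pos"],np.round(s["orientation"],3).tolist(),np.round(s["joint_pos"],2))
p=camera_params("wrist");I=camera("wrist");cv2.imwrite("pics/w1.png",I);np.save("p1.npy",p,allow_pickle=True)
for c in blobs(I,(45,100,60),(80,255,255),(0,0,640,480),60)[:3]:
    print(cen(c).round(1),cv2.contourArea(c),cv2.boundingRect(c),plane("wrist",cen(c),.088,p).round(4),cv2.fitEllipse(c))
```

```text
2.275 [0.45042509 0.03600847 0.23129232] [[-0.97, 0.245, -0.0], [0.245, 0.97, 0.001], [0.0, 0.0, -1.0]] [-0.45  0.1   0.3   2.05 -0.03  1.    1.19]
[315.7 222.1] 1119.0 (297, 202, 38, 40) [0.4488 0.0354 0.088 ] ((315.7250061035156, 222.12332153320312), (36.65269088745117, 38.99882507324219), 2.47446870803833)
[510.1 465. ] 380.5 (492, 453, 35, 22) [0.8352 0.2078 0.088 ] ((510.51654052734375, 464.53289794921875), (19.182649612426758, 30.424043655395508), 90.75891876220703)
[ 82.5 313.3] 136.5 (74, 307, 18, 14) [ 0.4805 -0.2165  0.088 ] ((82.48368072509766, 313.2415466308594), (10.904080390930176, 17.098535537719727), 65.17208862304688)
```

View pics/w1.png

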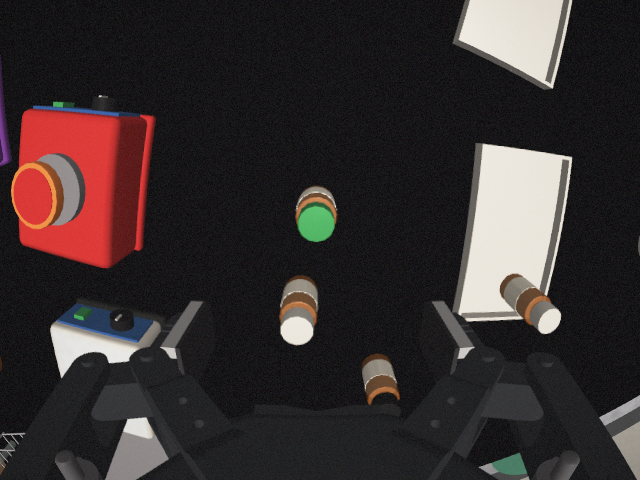

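The wrist view shows the green cap at (316,222) and the white-capped vial below it at (297,330), off the finger line; the fingers close along image-horizontal. The cap position agrees within 1.5 mm. I'll descend and close in small steps, watching the grip force.

Call:
{"api": "servo_tool", "payload": {"motion": [[-0.1,-0.1,-3,0,0,0],[0,0,-3,0,0,0],[0,0,-3,0,0,0],[0,0,-3,0,0,0],[0,0,-2.5,0,0,0],[0,0,-2.5,0,0,0],[0,0,-2,0,0,0],[0,0,-1,0,0,0],[0,0,0,0,0,0]]}}

```text
time_s: 3.45
tool_pos: [0.4493, 0.0351, 0.0309]
orientation: [[-0.97, 0.244, -0.001], [0.244, 0.97, 0.0], [0.001, -0.0, -1.0]]
wrist_force: [-0.5, -0.3, -0.3]
width: 0.0853
grip_force: 0.0
```

Call:
{"api": "servo_tool", "payload": {"motion": [[0,0,0,0,0,0],[0,0,0,0,0,0],[0,0,0,0,0,0],[0,0,0,0,0,0],[0,0,0,0,0,0],[0,0,0,0,0,0]], "fingers": 0}}

```text
time_s: 4.2
tool_pos: [0.4495, 0.0344, 0.0313]
orientation: [[-0.969, 0.245, -0.0], [0.245, 0.969, 0.0], [0.0, 0.0, -1.0]]
wrist_force: [0.5, -0.2, -0.5]
width: 0.043
grip_force: 0.0
```

Call:
{"api": "servo_tool", "payload": {"motion": [[0,0,0,0,0,0],[0,0,0,0,0,0],[0,0,0,0,0,0],[0,0,0,0,0,0]], "fingers": 0.14}}

```text
time_s: 4.7
tool_pos: [0.4496, 0.0345, 0.0314]
orientation: [[-0.969, 0.245, 0.0], [0.245, 0.969, 0.0], [-0.0, 0.0, -1.0]]
wrist_force: [1.0, 0.1, 0.7]
width: 0.037
grip_force: 0.5
```

Call:
{"api": "servo_tool", "payload": {"motion": [[0,0,0,0,0,0],[0,0,0,0,0,0],[0,0,0,0,0,0],[0,0,0,0,0,0]], "fingers": 0.18}}

```text
time_s: 5.2
tool_pos: [0.4496, 0.0345, 0.0314]
orientation: [[-0.969, 0.245, 0.0], [0.245, 0.969, 0.0], [-0.0, 0.0, -1.0]]
wrist_force: [0.4, 1.1, 1.5]
width: 0.0356
grip_force: 21.2
```

Call:
{"api": "servo_tool", "payload": {"motion": [[0,0,0,0,0,0],[0,0,0,0,0,0],[0,0,0,0,0,0]], "fingers": 0.19}}

```text
time_s: 5.58
tool_pos: [0.4496, 0.0345, 0.0315]
orientation: [[-0.969, 0.245, 0.0], [0.245, 0.969, 0.0], [-0.0, 0.0, -1.0]]
wrist_force: [-0.2, 1.5, 5.2]
width: 0.0356
grip_force: 31.6
```

Call:
{"api": "servo_tool", "payload": {"motion": [[0,0,0.5,0,0,0],[0,0,1.5,0,0,0],[0,0,3,0,0,0],[0,0,3,0,0,0],[0,0,3,0,0,0],[0,0,3,0,0,0],[0,0,2,0,0,0],[0,0,1,0,0,0],[0,0,0,0,0,0]]}}

```text
time_s: 6.7
tool_pos: [0.4495, 0.0343, 0.2018]
orientation: [[-0.969, 0.245, 0.001], [0.245, 0.969, 0.0], [-0.001, 0.001, -1.0]]
wrist_force: [-0.3, 0.5, -0.6]
width: 0.0351
grip_force: 31.6
```

Run:
```python
from h import *
s=get_state();print(s["time_s"],s["tool_pos"],s["wrist_force"],s["grip_force"],s["width"])
p=camera_params("wrist");I=camera("wrist");cv2.imwrite("pics/w2.png",I)
S=camera("scene");cv2.imwrite("pics/s2.png",S)
cv2.imwrite("pics/c2.png",np.hstack([cv2.resize(I,(400,300)),cv2.resize(S[140:340,200:466],(400,300))]))
```

```text
6.7 [0.44952202 0.03427889 0.20181899] [-0.26258087  0.46618569 -0.58769142] 31.61854326725006 0.03510036260584524
```

View pics/c2.png

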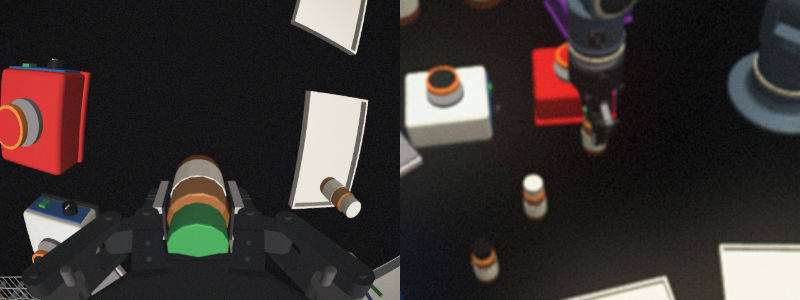

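The wrist and scene views show the vial held upright between the fingers with the neighbours undisturbed. Next is a stop short of the mixer to measure the head with the wrist camera.

Call:
{"api": "servo_tool", "payload": {"motion": [[2,-3,0,0,0,0],[2,-3,0,0,0,0],[2,-3,0,0,0,0],[2,-3,0,0,0,0],[0,0,0,0,0,0],[0,0,0,0,0,0]]}}

```text
time_s: 7.55
tool_pos: [0.5286, -0.085, 0.2002]
orientation: [[-0.97, 0.245, -0.003], [0.245, 0.97, 0.001], [0.003, -0.0, -1.0]]
wrist_force: [-0.7, -0.2, -1.3]
width: 0.0349
grip_force: 31.7
```

Run:
```python
from h import *
s=get_state();print(s["time_s"],s["tool_pos"],s["grip_force"])
p=camera_params("wrist");I=camera("wrist");cv2.imwrite("pics/w3.png",I)
for c in blobs(I,(3,120,120),(22,255,255),(0,0,640,480),40)[:5]:
    h=cv2.convexHull(c);e=cv2.fitEllipse(c)
    print(cen(h).round(1),cv2.contourArea(c),cv2.boundingRect(c),plane("wrist",cen(h),.114,p).round(4),plane("wrist",cen(h),.12,p).round(4))
```

```text
7.55 [ 0.52861629 -0.08496743  0.20020061] 31.68516218662262
[99.1 46.4] 4526.5 (63, 6, 77, 84) [ 0.3552 -0.1937  0.114 ] [ 0.3579 -0.1904  0.12  ]
[317.2 337.8] 1656.0 (267, 307, 100, 57) [ 0.595  -0.1017  0.114 ] [ 0.5914 -0.1008  0.12  ]
[120.1 345.5] 806.5 (93, 320, 63, 58) [ 0.5718 -0.2602  0.114 ] [ 0.5688 -0.2551  0.12  ]
[414.6 212.8] 254.0 (398, 195, 40, 42) [ 0.522  -0.0188  0.114 ] [ 0.5203 -0.02    0.12  ]
[495.7 323.1] 197.5 (482, 310, 32, 31) [0.6222 0.0322 0.114 ] [0.6179 0.0296 0.12  ]
```

View pics/w3.png

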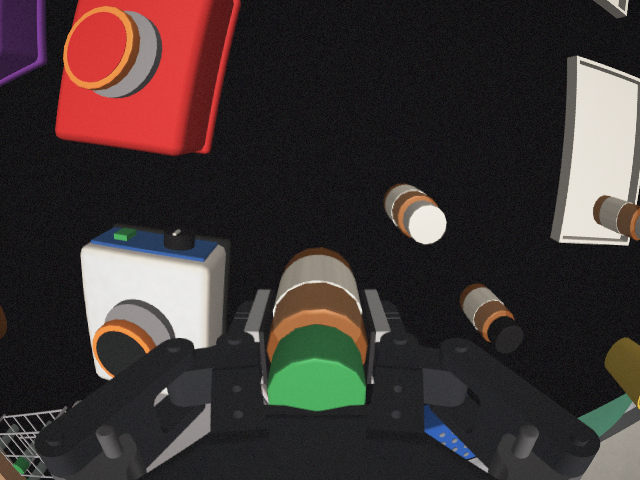

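The view shows the white mixer's head at (122,350), partly hidden by the finger. I'll move past it in +x to see it clearly.

Call:
{"api": "servo_tool", "payload": {"motion": [[3,-2,0,0,0,0],[3,-2,0,0,0,0],[3,-2,0,0,0,0],[3,-2,0,0,0,0],[2,-1,0,0,0,0],[0,0,0,0,0,0],[0,0,0,0,0,0]]}}

```text
time_s: 8.48
tool_pos: [0.6686, -0.1741, 0.2009]
orientation: [[-0.97, 0.244, -0.002], [0.244, 0.97, 0.001], [0.002, 0.001, -1.0]]
wrist_force: [-0.5, -0.0, -1.6]
width: 0.0351
grip_force: 31.7
```

Run:
```python
from h import *
s=get_state();print(s["time_s"],s["tool_pos"],s["grip_force"])
p=camera_params("wrist");I=camera("wrist");cv2.imwrite("pics/w4.png",I)
for c in blobs(I,(3,120,120),(22,255,255),(0,0,640,480),40)[:5]:
    h=cv2.convexHull(c)
    P=np.array([plane("wrist",q[0].astype(float),.12,p)[:2] for q in h]); (cx,cy),r=cv2.minEnclosingCircle((P*1000).astype(np.float32))
    print(cen(h).round(1),cv2.boundingRect(c),plane("wrist",cen(h),.118,p).round(4),cx,cy,r)
```

```text
8.475 [ 0.66862208 -0.17409454  0.20086555] 31.688597202301025
[156.  149.9] (114, 105, 86, 91) [ 0.5804 -0.2576  0.118 ] 580.5322265625 -258.0493469238281 30.68614959716797
[317.2 337.9] (268, 308, 99, 56) [ 0.7333 -0.1902  0.118 ] 742.5101928710938 -192.5276641845703 35.40331268310547
[479.7  28.3] (465, 7, 35, 40) [ 0.5526 -0.0384  0.118 ] 551.7725219726562 -36.11322784423828 13.770841598510742
[565.4 159.7] (555, 142, 22, 38) [0.649  0.0115 0.118 ] 649.5459594726562 13.151111602783203 13.623188018798828
```

View pics/w4.png

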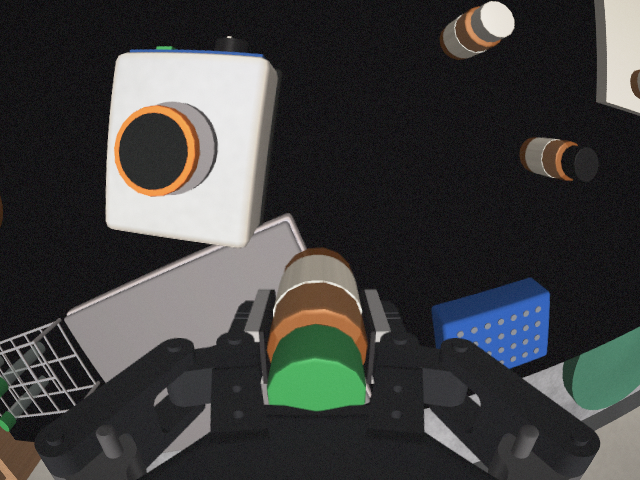

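The view shows the clear head at (156,150); fitted radius 30.7 mm at z = 0.12, centre (0.5805, −0.258), agreeing with the overhead views. Moving over it and lowering.

Call:
{"api": "servo_tool", "payload": {"motion": [[-2.2,-2.1,0,0,0,0],[-2.2,-2.1,0,0,0,0],[-2.2,-2.1,0,0,0,0],[-2.2,-2.1,0,0,0,0],[0,0,-1,0,0,0],[0,0,-1,0,0,0],[0,0,-1,0,0,0],[0,0,-0.7,0,0,0],[0,0,0,0,0,0],[0,0,0,0,0,0]]}}

```text
time_s: 9.78
tool_pos: [0.5818, -0.2596, 0.1645]
orientation: [[-0.969, 0.245, 0.0], [0.245, 0.969, -0.0], [-0.0, -0.0, -1.0]]
wrist_force: [0.0, 0.1, -1.1]
width: 0.0352
grip_force: 31.7
```

Run:
```python
from h import *
s=get_state();print(s["time_s"],s["tool_pos"],s["wrist_force"],s["grip_force"])
S=camera("scene");T=camera("top")
cv2.imwrite("pics/c3.png",np.hstack([cv2.resize(S[120:260,160:320],(400,350)),cv2.resize(T[140:250,320:440],(382,350))]))
```

```text
9.775 [ 0.58181034 -0.25960884  0.1644774 ] [ 0.01944942  0.06890882 -1.10890753] 31.696327328681946
```

View pics/c3.png

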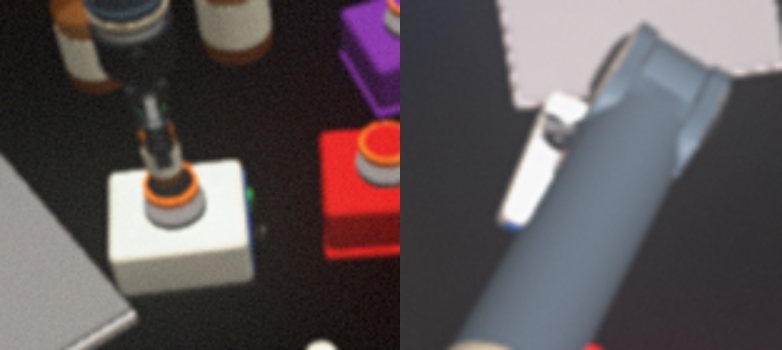

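The crop shows the vial just above the centre of the orange head. Lowering slowly.

Call:
{"api": "servo_tool", "payload": {"motion": [[-0.1,0.1,-0.4,0,0,0],[0,0,-0.4,0,0,0],[0,0,-0.2,0,0,0],[0,0,-0.2,0,0,0],[0,0,-0.2,0,0,0],[0,0,-0.1,0,0,0],[0,0,0,0,0,0],[0,0,0,0,0,0]]}}

```text
time_s: 10.88
tool_pos: [0.5806, -0.2587, 0.1497]
orientation: [[-0.969, 0.245, 0.0], [0.245, 0.969, 0.0], [-0.0, 0.0, -1.0]]
wrist_force: [-0.8, 0.5, 4.3]
width: 0.0353
grip_force: 31.9
```

Call:
{"api": "servo_tool", "payload": {"motion": [[0,0,-0.1,0,0,0],[0,0,-0.1,0,0,0],[0,0,-0.1,0,0,0],[0,0,-0.1,0,0,0],[0,0,0,0,0,0],[0,0,0,0,0,0]]}}

```text
time_s: 11.62
tool_pos: [0.5807, -0.2587, 0.1457]
orientation: [[-0.969, 0.245, 0.0], [0.245, 0.969, -0.0], [-0.0, 0.0, -1.0]]
wrist_force: [-2.1, 0.8, 5.3]
width: 0.0353
grip_force: 32.2
```

Call:
{"api": "servo_tool", "payload": {"motion": [[0,0,-0.1,0,0,0],[0,0,-0.1,0,0,0],[0,0,-0.1,0,0,0],[0,0,-0.05,0,0,0],[0,0,0,0,0,0],[0,0,0,0,0,0]]}}

```text
time_s: 12.38
tool_pos: [0.5807, -0.2587, 0.1426]
orientation: [[-0.969, 0.245, 0.001], [0.245, 0.969, 0.0], [-0.001, 0.0, -1.0]]
wrist_force: [-1.8, 0.8, 7.6]
width: 0.035
grip_force: 32.3
```

Call:
{"api": "servo_tool", "payload": {"motion": [[0,0,-0.05,0,0,0],[0,0,-0.05,0,0,0],[0,0,0,0,0,0],[0,0,0,0,0,0]]}}

```text
time_s: 12.88
tool_pos: [0.5807, -0.2587, 0.1416]
orientation: [[-0.969, 0.245, 0.001], [0.245, 0.969, 0.0], [-0.001, 0.0, -1.0]]
wrist_force: [-2.8, 1.8, 8.3]
width: 0.035
grip_force: 32.4
```

Call:
{"api": "servo_tool", "payload": {"motion": [[0,0,-0.05,0,0,0],[0,0,-0.05,0,0,0],[0,0,0,0,0,0],[0,0,0,0,0,0]]}}

```text
time_s: 13.38
tool_pos: [0.5808, -0.2587, 0.1414]
orientation: [[-0.969, 0.245, 0.001], [0.245, 0.969, 0.0], [-0.001, 0.001, -1.0]]
wrist_force: [-3.8, 1.9, 12.8]
width: 0.0352
grip_force: 32.8
```

Call:
{"api": "servo_tool", "payload": {"motion": [[0,0,-0.05,0,0,0],[0,0,0,0,0,0],[0,0,0,0,0,0],[0,0,0,0,0,0]]}}

```text
time_s: 13.88
tool_pos: [0.5809, -0.2588, 0.1414]
orientation: [[-0.969, 0.245, 0.001], [0.245, 0.969, 0.0], [-0.001, 0.001, -1.0]]
wrist_force: [-4.1, 1.9, 13.6]
width: 0.0353
grip_force: 33.0
```

Hit the stop: TCP stuck at 0.1414, as expected, with force rising. Holding for over 2 s.

Call:
{"api": "servo_tool", "payload": {"motion": [[0,0,0,0,0,0],[0,0,0,0,0,0],[0,0,0,0,0,0],[0,0,0,0,0,0],[0,0,0,0,0,0],[0,0,0,0,0,0],[0,0,0,0,0,0],[0,0,0,0,0,0],[0,0,0,0,0,0],[0,0,0,0,0,0]]}}

```text
time_s: 15.12
tool_pos: [0.5808, -0.2588, 0.1414]
orientation: [[-0.969, 0.245, 0.001], [0.245, 0.969, 0.0], [-0.001, 0.001, -1.0]]
wrist_force: [-4.0, 3.1, 15.0]
width: 0.0353
grip_force: 33.0
```

Call:
{"api": "servo_tool", "payload": {"motion": [[0,0,0,0,0,0],[0,0,0,0,0,0],[0,0,0,0,0,0],[0,0,0,0,0,0],[0,0,0,0,0,0],[0,0,0,0,0,0],[0,0,0,0,0,0],[0,0,0,0,0,0],[0,0,0,0,0,0],[0,0,0,0,0,0]]}}

```text
time_s: 16.38
tool_pos: [0.5808, -0.2587, 0.1414]
orientation: [[-0.969, 0.245, 0.001], [0.245, 0.969, 0.0], [-0.001, 0.001, -1.0]]
wrist_force: [-5.0, 2.2, 14.1]
width: 0.0352
grip_force: 33.0
```

Call:
{"api": "servo_tool", "payload": {"motion": [[0,0,0.3,0,0,0],[0,0,0.5,0,0,0],[0,0,0.8,0,0,0],[0,0,1.5,0,0,0],[0,0,2,0,0,0],[0,0,2,0,0,0],[0,0,1,0,0,0],[0,0,0,0,0,0]]}}

```text
time_s: 17.38
tool_pos: [0.5808, -0.2587, 0.2209]
orientation: [[-0.969, 0.245, 0.001], [0.245, 0.969, -0.0], [-0.001, -0.0, -1.0]]
wrist_force: [-0.2, 0.4, -1.9]
width: 0.0352
grip_force: 31.5
```

Call:
{"api": "servo_tool", "payload": {"motion": [[0.5,4.5,0,0,0,0],[0.5,4.5,0,0,0,0],[0.5,4.5,0,0,0,0],[0.5,4.5,0,0,0,0],[0.5,4.5,0,0,0,0],[0.5,4.5,0,0,0,0],[0.5,4.5,0,0,0,0],[0.5,4.5,0,0,0,0],[0,0,0,0,0,0],[0,0,0,0,0,0]]}}

```text
time_s: 18.62
tool_pos: [0.62, 0.1008, 0.2193]
orientation: [[-0.969, 0.245, -0.002], [0.245, 0.969, -0.001], [0.001, -0.002, -1.0]]
wrist_force: [-0.4, -1.4, -0.7]
width: 0.0351
grip_force: 31.7
```

Run:
```python
from h import *
s=get_state();print(s["time_s"],s["tool_pos"],s["grip_force"])
p=camera_params("wrist");I=camera("wrist");cv2.imwrite("pics/w5.png",I)
for c in blobs(I,(0,0,110),(180,70,255),(380,0,640,480),3000)[:2]:
    q=cv2.approxPolyDP(cv2.convexHull(c),12,True)[:,0];P=np.array([plane("wrist",x.astype(float),.018,p) for x in q])
    print(q.tolist(),P[:,:2].round(3).tolist(),np.linalg.norm(P-np.roll(P,1,0),axis=1).round(3),P.mean(0))
```

```text
18.625 [0.61998499 0.10077305 0.21932583] 31.667354106903076
[[500, 7], [491, 199], [381, 193], [385, 0]] [[0.46, 0.329], [0.651, 0.274], [0.62, 0.163], [0.44, 0.211]] [0.119 0.199 0.115 0.186] [0.54260451 0.24398068 0.018     ]
```

View pics/w5.png

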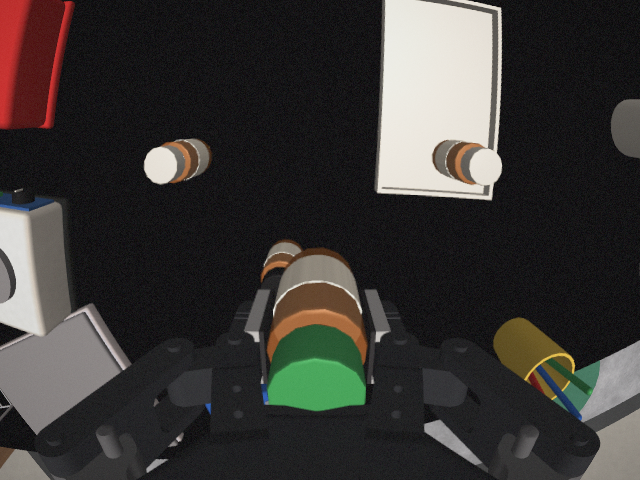

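The tray lies at image (381–500, 0–199), its corners matching the earlier views within a few mm, with the white-capped vial at its near end; the far (−x) half is empty. Target (0.501, 0.256).

Call:
{"api": "servo_tool", "payload": {"motion": [[-2.4,3.1,0,0,0,0],[-2.4,3.1,0,0,0,0],[-2.4,3.1,0,0,0,0],[-2.4,3.1,0,0,0,0],[-2.3,3.1,0,0,0,0],[0,0,-3,0,0,0],[0,0,-3,0,0,0],[0,0,-3,0,0,0],[0,0,-2,0,0,0],[0,0,0,0,0,0]]}}

```text
time_s: 19.92
tool_pos: [0.5009, 0.2542, 0.109]
orientation: [[-0.969, 0.248, -0.003], [0.248, 0.969, -0.002], [0.002, -0.003, -1.0]]
wrist_force: [0.2, 0.3, -1.7]
width: 0.0352
grip_force: 31.6
```

Call:
{"api": "servo_tool", "payload": {"motion": [[0,0,-2,0,0,0],[0,0,-2,0,0,0],[0,0,-1.5,0,0,0],[0,0,-0.7,0,0,0],[0,0,-0.3,0,0,0],[0,0,0,0,0,0],[0,0,0,0,0,0]]}}

```text
time_s: 20.8
tool_pos: [0.5019, 0.2566, 0.0458]
orientation: [[-0.969, 0.245, 0.001], [0.245, 0.969, 0.001], [-0.001, 0.001, -1.0]]
wrist_force: [0.3, -0.2, -1.6]
width: 0.0357
grip_force: 31.6
```

Bottom is about 14 mm up; lowering slowly to contact.

Call:
{"api": "servo_tool", "payload": {"motion": [[0,0,-0.3,0,0,0],[0,0,-0.3,0,0,0],[0,0,-0.1,0,0,0],[0,0,-0.1,0,0,0],[0,0,-0.1,0,0,0],[0,0,0,0,0,0],[0,0,0,0,0,0]]}}

```text
time_s: 21.68
tool_pos: [0.5016, 0.2564, 0.0364]
orientation: [[-0.969, 0.245, 0.0], [0.245, 0.969, 0.0], [-0.0, 0.0, -1.0]]
wrist_force: [-0.3, 0.7, -0.7]
width: 0.0354
grip_force: 31.6
```

Call:
{"api": "servo_tool", "payload": {"motion": [[0,0,-0.05,0,0,0],[0,0,-0.05,0,0,0],[0,0,0,0,0,0],[0,0,0,0,0,0]]}}

```text
time_s: 22.18
tool_pos: [0.5016, 0.2564, 0.0355]
orientation: [[-0.969, 0.245, 0.0], [0.245, 0.969, 0.0], [-0.0, 0.0, -1.0]]
wrist_force: [-0.6, -0.7, 1.8]
width: 0.0352
grip_force: 32.0
```

Light contact. Releasing gently, then lifting.

Call:
{"api": "servo_tool", "payload": {"motion": [[0,0,0,0,0,0],[0,0,0,0,0,0],[0,0,0,0,0,0]], "fingers": 0.12}}

```text
time_s: 22.55
tool_pos: [0.5016, 0.2564, 0.0353]
orientation: [[-0.969, 0.245, 0.0], [0.245, 0.969, 0.0], [-0.0, 0.0, -1.0]]
wrist_force: [0.0, -0.5, -0.2]
width: 0.0376
grip_force: 0.0
```

Call:
{"api": "servo_tool", "payload": {"motion": [[0,0,0,0,0,0],[0,0,0,0,0,0],[0,0,0,0,0,0],[0,0,0,0,0,0],[0,0,0,0,0,0]], "fingers": -0.7}}

```text
time_s: 23.18
tool_pos: [0.5015, 0.2564, 0.0354]
orientation: [[-0.969, 0.245, 0.0], [0.245, 0.969, 0.0], [0.0, 0.0, -1.0]]
wrist_force: [0.4, 0.3, -0.3]
width: 0.0728
grip_force: 0.0
```

Call:
{"api": "servo_tool", "payload": {"motion": [[0,0,1,0,0,0],[0,0,2,0,0,0],[0,0,3,0,0,0],[0,0,3,0,0,0],[0,0,3,0,0,0],[0,0,3,0,0,0],[0,0,3,0,0,0],[0,0,0,0,0,0],[0,0,0,0,0,0]]}}

```text
time_s: 24.3
tool_pos: [0.501, 0.2562, 0.215]
orientation: [[-0.969, 0.245, -0.001], [0.245, 0.969, -0.0], [0.001, -0.0, -1.0]]
wrist_force: [-0.9, -0.0, -0.1]
width: 0.0725
grip_force: 0.0
```

Run:
```python
from h import *
s=get_state();print(s["time_s"],s["tool_pos"],s["wrist_force"])
p=camera_params("wrist");I=camera("wrist");S=camera("scene")
g=blobs(I,(45,100,60),(80,255,255),(150,0,500,400),100)[0];P=plane("wrist",cen(g),.093,p);print(P)
d=P[:2]-[.539,.2445];print("tray xy",d@[.957,-.29],d@[.29,.957])
for c in blobs(S,(45,100,60),(80,255,255),(280,300,420,410),8)[:2]:print(cen(c),tri(ray("scene",cen(c)),ray("wrist",cen(g),p)))
cv2.imwrite("pics/c4.png",np.hstack([cv2.resize(I,(400,300)),cv2.resize(S[150:400,180:440],(312,300))]))
```

```text
24.3 [0.50100615 0.25619631 0.21504069] [-0.85112527 -0.00093372 -0.12248929]
[0.49955994 0.25708874 0.093     ]
tray xy -0.0413948676594546 0.0006098031670538298
[361.21688501 340.73216885] (array([0.50164944, 0.25657859, 0.08513327]), [np.float64(3.9663274689866305e-06), np.float64(3.966327468855608e-06)])
```

View pics/c4.png

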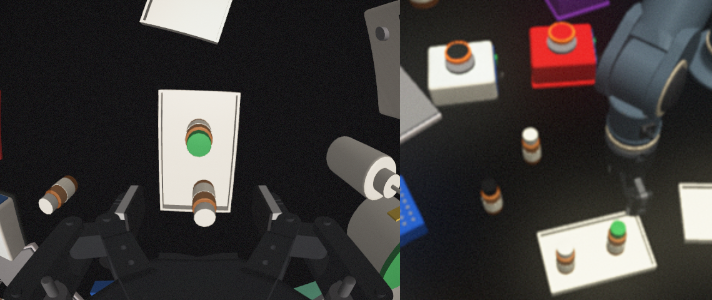

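The pictures show the green-capped vial upright in the empty half of the tray (tray x −41 mm, y +1 mm). The mixer's head is up again and the other vials have not moved.

```bash
python3 -c "
from plant import finish_job; print(finish_job())"
```

```text
the job is handed in; nothing more can be done
None
```

The job is handed in: the green-capped vial held the mixer's head at its stop for over two seconds and now stands upright in the tray farthest to the right, released, at about 24 s; no verdict came back.

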